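# Feed an offcut through the weighted flap of the offcut box

### The arm

A 6-joint arm with a two-finger parallel gripper is mounted at the origin on the work surface. World frame = base frame: x ahead of the robot, y to its left, z up, the work surface at z = 0. Lengths are in mm, angles in rad, forces in N, time in s.
With the tool pointing down it reaches from about 275 to 1000 mm from the base axis. Payload 8.4 kg.
Tool frame: the origin (TCP) lies at the very end of the fingers, on their centre line; the grasp point (between the pads) lies 19 mm behind it; z points along the fingers, y is the direction in which the jaws open and shut (so a half turn about z gives the same grasp; the last joint's range is limited). The gripper opens to 85 mm and grips with 20 to 120 N. Pads are 22 mm wide; open, the fingers measure 114 mm over their backs; the gripper's body (76 mm by 85 mm) begins 54 mm behind the grasp point. The pads swing forward as they close: fully open they stand 13 mm farther back than shut.
Start: joints at [-1.33, 0.353, 1.633, -0, 1.155, -0.002], TCP at [150.262, -606.671, 231.281] pointing down, gripper open.
Joint ranges: [-2.63, 2.63], [-0.92, 2.1], [0.06, 2.66], [-1.3, 4.44], [0, 2.69], [-3.02, 3.02]. Speed limits (rad/s): [2.22, 2.22, 2.79, 3.14, 3.14, 3.14].

### API

Orientations are given as [roll, pitch, yaw] about the fixed x, y, z axes, in that order (R = Rz(yaw) Ry(pitch) Rx(roll)).
In Python, from rig import sense, grab_frame, get_calibration, sign_off, boxes_of, trace gives the robot as it stands.
- The arm moves only by the tool servo_tool, never from a script. Its argument "rows" is a list of rows, each a list of 3 entries, a list of its own where there are three numbers: the finger opening in mm, from 0 to 85.4, then the shift along the tool's x, y, z in mm, then the turn, a rotation vector about the tool's x, y, z in degrees. A call has 1 to 8 rows; each row shifts and turns the commanded pose from where the row before left it, along the tool's axes as they then stand; what a row does not reach is not made up. A row lasts 1/8 s, in which the tool goes at most 62.5 mm and 10.7 degrees, less where a joint would pass 70% of its speed; a pose out of reach is approached as far as the arm can. A call is refused whole if a number of a shift passes 62.5 or a number of a turn 10.7, either way. A call with a gripper value outside its range is refused whole. The fingers move at their own pace and stop on an object; "force" is the grip in N (left out, the last holds). Time passes only in rows, so rows that do not move let the fingers close. It gives the time, the measured TCP pose, the force and the opening at its end, in the units of the state.
- sense(): the state, without advancing time (a new reading comes with each control period).
- grab_frame(name): name is "side" or "top"; returns the picture (480x640x3 uint8, blue, green, red); there is no depth.
- get_calibration(name): a dict with "intrinsics" (3x3 intrinsics, pixels), "world_to_cam" (4x4, takes a point from world to camera coordinates). Camera axes: x right, y down, z forward; pixel columns grow to the right and rows downward; lengths in mm; the calibration is good to about 2 mm. A picture is of the moment at which its call begins. get_calibration takes no time and is no camera call.
- sign_off(): hands the job in, once; it reports no verdict.
Trained networks look in the newest picture that a camera, given by its name, has taken for a name from the list of things; names that differ only in an ending like _2 or _b are one class to them, and where a whole thing is asked for, a point or a joint stands for the part that bears it (a point fixed in the world has none). Each returns a list of dicts, best first, with "conf" (0 to 1); they miss things now and then, are a little off and sometimes report something else, mostly with a low value. They report only what shows in the picture. A call takes as long as a camera call. They do not tell look-alikes from the thing itself.
- boxes_of(camera, thing): "centre" ([x, y, z] in mm, in the coordinates of the camera as it stood for that picture, good to about 4 mm: the middle of the surface that is visible of it).
- trace(camera, thing): "mask" (480x640 bool, what is visible of it).
The state is a dict: "clock": time; "qpos": joint angles; "qvel": joint speeds; "joint_efforts": joint torques, N m; "eef_pos": TCP position; "tcp_rot": TCP orientation; "contact_force": force on the tool from outside, world axes, zero at the start; "wrist_torque": the same for the moment, N m; "opening": opening from 0.0 (shut) to 1.0 (fully open).
Only numpy, scipy, OpenCV 4.12 (cv2) and the standard library are available. Lean on these libraries where they do the work, as an engineer would, in place of code of your own. Each camera call takes 0.05 s, during which the arm holds its last target. There are 200 camera calls.

### The job

Push the rebated wood offcut along the feed deck with your fingers so that it pushes the weighted flap open and slides through the mouth into the offcut box, then draw your fingers back out and let the flap swing fully shut. Do not grasp or lift the offcut, just slide it, and leave the glue bottle, the try square and the mallet where they are.

Things in the scene. Friction and masses are not known exactly. Their poses are not given: they have to be found in the camera images.
- chute: Offcut box with feed deck, fixed to the bench. Origin at bench level right below the flap's hinge line; x = feed direction (along the deck, through the flap, into the box), y across, z up. Flat grey deck without rails: x -202 to -2 mm, y -80 to 80 mm, its top 150 mm above the bench.
- mouth (a point): Middle of the mouth at deck height (chute x 0, y 0, z 150 mm), right above the hinge line. Two plywood jambs (chute x -2 to 6 mm, y 57 to 85 mm on both sides) stand 50 mm above the deck, so the mouth is 114 mm wide; it is open above.
- box_floor (a point): Middle of the box's floor (chute x 98, y 0, z 12 mm). The plywood box beyond the flap is open-topped: inside chute x 6 to 190 mm, y -78 to 78 mm; side walls up to z 150 mm, end wall up to z 190 mm.
- flap (a joint): Aluminium flap in the mouth, 108 wide, 60 tall, 4 mm thick, hinged at its LOWER edge 15 mm below the deck top, so 45 mm stands above the deck. Rad: 0 shut, upright; grows as its top tips into the box; 1.57 level, 2.3 stop (slopes down into the box). Opens with 1 to 5 N; two weights outside the box (chute y +-101 mm) swing it shut again.
- flap_edge (a point): Middle of the flap's free edge, 60 mm from the hinge: on top when shut, inside the box when open. Push the offcut on over the deck's end until it slides off this edge; fingers may follow through the mouth, above the flap. A part or finger on the flap keeps it open; once free it shuts, damped, within about 2 s.
- offcut: Dark wood offcut, loose on the deck: 70 long (its x), 54 wide (its y), 36 mm tall, about 0.13 kg. The lower 22 mm is full width, above that only y -27 to 9 mm (a rebate along the +y side). Origin at the centre of its underside. Starts up to 35 mm off the deck's centre line and turned up to 0.35 rad.
- glue: White glue bottle, 52 mm across, 130 mm tall, standing on the bench; origin at the centre of its underside. Leave alone.
- square: Try square lying on the bench: wooden stock 24 x 110 x 18 mm (long along its y), steel blade 150 mm long along +x; origin at the centre of the stock's underside. Leave alone.
- mallet: Wooden mallet lying on the bench: head 62 x 110 x 58 mm, handle 24 mm thick and 170 mm long towards its -x; origin at the centre of the head's underside. Leave alone.
There are look-alikes about, which are no part of the job. There is more than one size of the offcut; the one meant has the size given above.

How it is judged:
By the outcome, as a careful person would: the job done as asked, in the order asked, and still so for the second after the job is handed in, with the robot touching nothing.
It also fails if it takes over 56 s, if anything falls off the work surface, if the arm or the gripper's body presses on something with over 40 N, if the wrist force passes 120 N, or if a joint passes its speed limit or range.

## Working session

There is one attempt and no reset: what is moved stays moved. The work goes in short steps, Python scripts to look and compute and a tool call to move; the robot and the scene stay as the last step left them, time stands still between calls to the robot, and variables do not carry over. Pictures are saved under pics/ and viewed, about 8 in all and at most 12, crops included, and the job is handed in when it is done.

Besides the shell and the picture viewer there is one more tool, called after ">>>" in YAML: its name, and indented under it one key for each argument. servo_tool: Moves the arm, as the interface text tells. Its arguments: {"type":"object","properties":{"rows":{"type":"array","items":{"type":"array"}},"force":{"type":"number"}},"required":["rows"]}

```bash
mkdir -p pics
cat > h.py <<'E'
import numpy as np, cv2
from rig import *
def w(cam,p):
    T=np.array(get_calibration(cam)["world_to_cam"]); return (np.linalg.inv(T)@np.r_[p,1])[:3]
def px(cam,p):
    c=get_calibration(cam);q=np.array(c["intrinsics"])@(np.array(c["world_to_cam"])@np.r_[p,1])[:3];return q[:2]/q[2]
def onplane(cam,u,v,z):
    c=get_calibration(cam);T=np.linalg.inv(np.array(c["world_to_cam"]));d=T[:3,:3]@np.linalg.inv(np.array(c["intrinsics"]))@[u,v,1];o=T[:3,3]
    return o+d*(z-o[2])/d[2]
E
python3 - <<'E'
from h import *
np.set_printoptions(precision=1,suppress=True)
for c in("side","top"):
    cv2.imwrite(f"pics/{c}0.png",grab_frame(c))
    print(c,w(c,[0,0,0]))
    for t in("offcut","chute","flap","glue","mallet","square"):
        for b in boxes_of(c,t): print(t,round(b["conf"],2),w(c,b["centre"]),px(c,w(c,b["centre"])))
print(sense())
E
```

```text
side [ 973.5 -573.5  749.1]
offcut 0.74 [579.4  34.7 167.6] [331.8 178. ]
offcut 0.73 [629.2 -85.2 183.2] [318.1 217.7]
offcut 0.7 [ 732.5 -255.3   52.7] [313.6 360.8]
offcut 0.57 [ 425.8 -121.9   34.9] [228.1 243.2]
offcut 0.31 [ 523.4 -380.9   46. ] [166.7 357. ]
chute 0.86 [578.4  22.2 149.9] [327.8 188.4]
flap 0.65 [580.   32.7 169. ] [331.5 178.1]
glue 0.6 [790.7 -74.2  77.7] [399.2 292.4]
mallet 0.55 [ 523.4 -381.9   44.4] [166.5 358. ]
square 0.81 [715.6 159.7   9.8] [414.9 225.4]
top [518.8 -78.7 947.3]
offcut 0.87 [ 422.5 -107.5   45.9] [331.9 348.2]
offcut 0.66 [564.3  75.4 150.8] [224.5 269. ]
offcut 0.6 [615.4 -76.5 187.9] [314.7 235.7]
chute 0.96 [569.2  78.4 148.4] [223.1 266.1]
flap 0.94 [571.7  34.5 156.7] [248.4 264.3]
glue 0.68 [774.8 -57.6  87.5] [304.5 157.8]
mallet 0.64 [ 514.8 -361.9   54.9] [468.7 297.9]
square 0.89 [719.2 158.8   5.9] [198.7 196.6]
{'clock': 0.7, 'qpos': array([-1.3,  0.4,  1.6, -0. ,  1.2, -0. ]), 'qvel': array([ 0.,  0., -0., -0.,  0.,  0.]), 'joint_efforts': array([  0. , -60.5, -34.2,   0. ,   0. ,   0. ]), 'eef_pos': array([ 150.2, -606.7,  231.3]), 'tcp_rot': array([3.1, 0. , 0.2]), 'contact_force': array([-0.3, -0.1, -0.5]), 'wrist_torque': array([ 0., -0.,  0.]), 'opening': 0.9947757108239966}
```

View pics/top0.png

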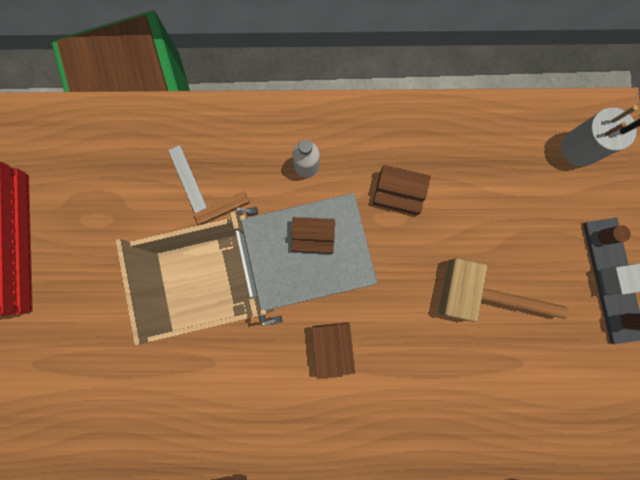

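View pics/side0.png

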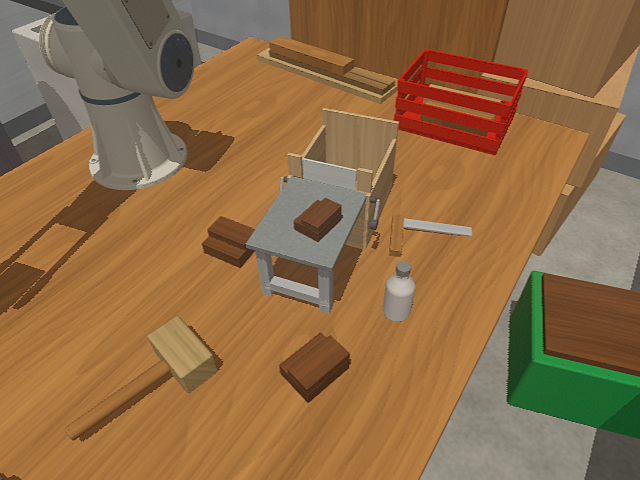

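```bash
cat >> h.py <<'E'
from scipy.optimize import minimize
def box(x0,x1,y0,y1,z0,z1): return np.array([[x,y,z] for x in(x0,x1) for y in(y0,y1) for z in(z0,z1)],float)
OFF=[box(-35,35,-27,27,0,22),box(-35,35,-27,9,22,36)]
def sil(cam,boxes,p,z,S=4):
    c=get_calibration(cam);K=np.array(c["intrinsics"]);T=np.array(c["world_to_cam"])
    m=np.zeros((480*S,640*S),np.uint8);cs,sn=np.cos(p[2]),np.sin(p[2])
    for b in boxes:
        q=b@np.array([[cs,sn,0],[-sn,cs,0],[0,0,1]])+[p[0],p[1],z]
        u=(K@(T[:3,:3]@q.T+T[:3,3:])).T;u=u[:,:2]/u[:,2:]
        cv2.fillConvexPoly(m,cv2.convexHull(((u+.5)*S).astype(np.int32)),1)
    return cv2.resize(m.astype(np.float32),(640,480),interpolation=cv2.INTER_AREA)
def fit(masks,boxes,p0,z):
    def f(p):
        e=0
        for c,m in masks.items():
            s=sil(c,boxes,p,z);e+=1-np.minimum(s,m).sum()/np.maximum(s,m).sum()
        return e/len(masks)
    r=minimize(f,p0,method="Nelder-Mead",options=dict(initial_simplex=np.array(p0)+np.array([[0,0,0],[12,0,0],[0,12,0],[0,0,.2]]),xatol=.05,fatol=1e-4))
    return r.x,r.fun
def offmask(cam,near):
    best=None
    for t in trace(cam,"offcut"):
        m=t["mask"]; v,u=np.nonzero(m); d=np.hypot(u.mean()-near[0],v.mean()-near[1])
        if best is None or d<best[0]: best=(d,m.astype(np.float32),t["conf"])
    return best
E
python3 - <<'E'
from h import *
np.set_printoptions(precision=3,suppress=True)
M={}
for c,n in(("top",(313,236)),("side",(318,218))):
    grab_frame(c);d,m,cf=offmask(c,n);print(c,d,cf,m.sum());M[c]=m
for y in(np.pi/2,-np.pi/2):
    print("both",fit(M,OFF,[615,-80,y],150))
    for c in M: print(c,fit({c:M[c]},OFF,[615,-80,y],150))
im=cv2.imread("pics/top0.png").astype(int)
g=((im.max(2)-im.min(2))<25)&(im.mean(2)>70)
sub=np.zeros((480,640),np.uint8);sub[190:312,235:380]=g[190:312,235:380]
sub=cv2.morphologyEx(sub,cv2.MORPH_OPEN,np.ones((3,3)))
n,l,s,_=cv2.connectedComponentsWithStats(sub);k=1+s[1:,4].argmax()
cn=cv2.findContours((l==k).astype(np.uint8),0,1)[0][0]
m=np.zeros((480,640),np.float32);cv2.fillPoly(m,[cn],1);print(m.sum(),cv2.boundingRect(cn))
D=[box(-202,-2,-80,80,150,150.1)]
print("deck",fit({"top":m},D,[585,30,1.77],0))
p,_=fit({"top":m},D,[585,30,1.77],0)
o=cv2.imread("pics/top0.png")[170:360,100:400]
big=cv2.resize(o,None,fx=2.6,fy=2.6)
cs,sn=np.cos(p[2]),np.sin(p[2])
def C(x,y,z): return px("top",[p[0]+cs*x-sn*y,p[1]+sn*x+cs*y,z])
for pts in([C(-202,-80,150),C(-202,80,150),C(-2,80,150),C(-2,-80,150)],[C(-2,57,200),C(6,57,200),C(6,85,200),C(-2,85,200)],[C(-2,-57,200),C(6,-57,200),C(6,-85,200),C(-2,-85,200)],[C(6,78,150),C(190,78,150),C(190,-78,150),C(6,-78,150)]):
    cv2.polylines(big,[((np.array(pts)+.5-[100,170])*2.6).astype(np.int32)],True,(0,255,0),1)
cv2.imwrite("pics/a.png",big)
E
```

```text
top 1.4325630747110774 0.58 1491.0
side 0.8320840928301586 0.78 1288.0
both (array([618.635, -72.957,   1.519]), np.float64(0.06464138627052307))
top (array([619.159, -72.876,   1.522]), np.float64(0.03209364414215088))
side (array([616.628, -71.505,   1.53 ]), np.float64(0.06740552186965942))
both (array([619.601, -72.949,  -1.635]), np.float64(0.12197983264923096))
top (array([620.348, -72.923,  -1.614]), np.float64(0.04194563627243042))
side (array([618.171, -71.272,  -1.554]), np.float64(0.18485820293426514))
11589.0 (235, 194, 142, 116)
deck (array([570.941,  35.954,   1.802]), np.float64(0.05477619171142578))
```

View pics/a.png

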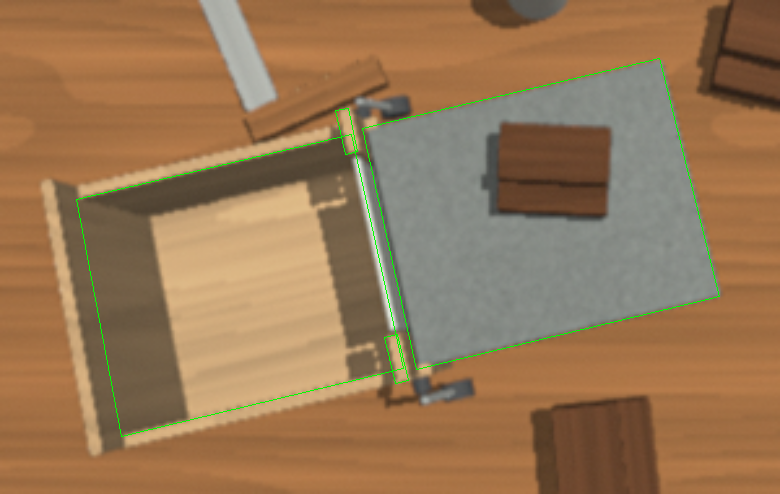

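Chute origin is about (571, 36) with yaw 1.80. The offcut sits at chute (-117, -22) with relative yaw about -0.28. The top picture confirms it: deck fit good, part at pixel (313, 236), rebate towards chute +y. My plan is to push it sideways from its -y face with two fingers, which centres and squares it, and then push from behind.

```bash
cat >> h.py <<'E'
from scipy.spatial.transform import Rotation as Rn
O=np.array([571,36.]);TH=1.802
ex=np.array([np.cos(TH),np.sin(TH)]);ey=np.array([-ex[1],ex[0]])
def ch(p): d=np.array(p)[:2]-O; return np.array([d@ex,d@ey])
def wd(x,y,z): return np.r_[O+x*ex+y*ey,z]
def plan(x,y,z,yaw):
    s=sense();R=Rn.from_euler("xyz",s["tcp_rot"])
    G=Rn.from_euler("xyz",[np.pi,0,yaw])
    print("now",s["clock"],"chute",ch(s["eef_pos"]).round(1),s["eef_pos"].round(1),s["tcp_rot"].round(3),"q",s["qpos"].round(2),"F",s["contact_force"].round(1))
    print("shift tool",R.inv().apply(wd(x,y,z)-s["eef_pos"]).round(1),"turn deg",np.degrees((R.inv()*G).as_rotvec()).round(2))
E
python3 -c "
from h import *
plan(-117,-80,260,TH-np.pi/2)"
```

```text
now 0.9 chute [-529.1  556.8] [ 150.2 -606.6  231.3] [-3.142 -0.     0.243] q [-1.33  0.35  1.63  0.    1.16 -0.  ] F [ 0.  -0.2  0.2]
shift tool [ 641.6 -404.7  -28.7] turn deg [-0.   -0.    0.66]
```

>>> servo_tool:
  rows:
    - [40,[40,-25,-4],[0,0,0.6]]
    - [40,[40,-25,-4],[0,0,0]]
    - [40,[40,-25,-4],[0,0,0]]
    - [40,[40,-25,-4],[0,0,0]]
    - [40,[40,-25,-4],[0,0,0]]
    - [40,[40,-25,-4],[0,0,0]]
    - [40,[40,-25,-4],[0,0,0]]
    - [40,[40,-25,0],[0,0,0]]

```text
clock: 1.9
eef_pos: [416.4, -337.0, 259.9]
tcp_rot: [3.141, -0.001, 0.232]
contact_force: [0.3, -0.9, 0.4]
opening: 0.472
```

>>> servo_tool:
  rows:
    - [40,[40,-25,0],[0,0,0]]
    - [40,[40,-25,0],[0,0,0]]
    - [40,[40,-25,0],[0,0,0]]
    - [40,[40,-25,0],[0,0,0]]
    - [40,[40,-25,0],[0,0,0]]
    - [40,[40,-25,0],[0,0,0]]
    - [40,[40,-25,0],[0,0,0]]
    - [40,[40,-25,0],[0,0,0]]

```text
clock: 2.9
eef_pos: [681.6, -68.5, 259.3]
tcp_rot: [3.141, -0.0, 0.232]
contact_force: [0.2, -0.2, -0.3]
opening: 0.466
```

```bash
python3 -c "
from h import *
plan(-117,-80,160,TH-np.pi/2);print(sense()['opening'])"
```

```text
now 2.9 chute [-127.   -83.8] [681.6 -68.5 259.3] [ 3.141 -0.     0.232] q [-0.1   0.42  1.46 -0.    1.25  1.24] F [ 0.2 -0.2 -0.3]
shift tool [ -3.8 -10.   99.3] turn deg [ 0.01 -0.01  0.07]
0.4655446819383759
```

>>> servo_tool:
  rows:
    - [40,[-1,-10,20],[0,0,0]]
    - [40,[0,0,25],[0,0,0]]
    - [40,[0,0,25],[0,0,0]]
    - [40,[0,0,20],[0,0,0]]
    - [40,[0,0,10],[0,0,0]]
    - [40,[0,0,0],[0,0,0]]

```text
clock: 3.65
eef_pos: [677.1, -60.3, 158.8]
tcp_rot: [-3.141, 0.001, 0.232]
contact_force: [-0.1, -1.0, 1.3]
opening: 0.469
```

```bash
python3 -c "
from h import *
plan(-117,-38,158,TH-np.pi/2)
a=grab_frame('side')[130:330,220:440];b=grab_frame('top')[170:330,220:400]
cv2.imwrite('pics/b.png',np.vstack([cv2.resize(a,(440,300))[:,:],cv2.resize(b,(440,290))]))"
```

```text
now 3.65 chute [-118.1  -81.2] [677.1 -60.3 158.8] [-3.141e+00  1.000e-03  2.320e-01] q [-0.09  0.51  1.57  0.    1.07  1.25] F [-0.1 -1.   1.3]
shift tool [-43.2  -1.1   0.8] turn deg [-0.02  0.05  0.05]
```

View pics/b.png

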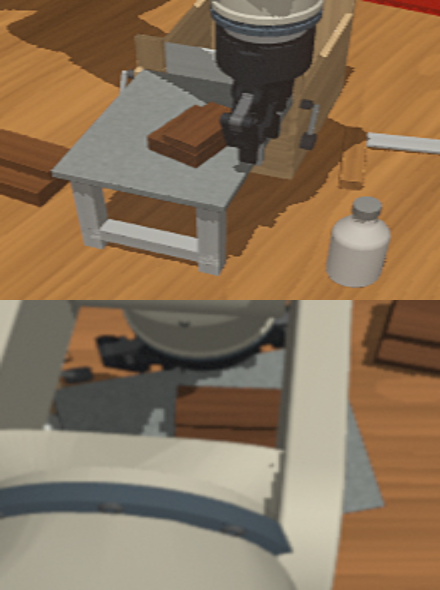

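The fingers stand at the deck's far edge beside the offcut, clear of it. Now the sideways push.

>>> servo_tool:
  rows:
    - [40,[-7,0,0],[0,0,0]]
    - [40,[-6,0,0],[0,0,0]]
    - [40,[-6,0,0],[0,0,0]]
    - [40,[-6,0,0],[0,0,0]]
    - [40,[-6,0,0],[0,0,0]]
    - [40,[-6,0,0],[0,0,0]]
    - [40,[-6,0,0],[0,0,0]]
    - [40,[0,0,0],[0,0,0]]

```text
clock: 4.75
eef_pos: [634.9, -70.3, 159.2]
tcp_rot: [-3.142, 0.001, 0.232]
contact_force: [0.3, 0.4, -0.3]
opening: 0.478
```

>>> servo_tool:
  rows:
    - [40,[8,0,0],[0,0,0]]
    - [40,[12,0,-5],[0,0,0]]
    - [40,[0,0,-45],[0,0,0]]
    - [40,[0,40,-40],[0,0,0]]
    - [40,[0,50,0],[0,0,0]]
    - [40,[0,50,0],[0,0,0]]
    - [40,[0,50,0],[0,0,0]]

```text
clock: 5.62
eef_pos: [700.0, -251.8, 249.8]
tcp_rot: [3.141, -0.001, 0.233]
contact_force: [-0.2, 0.7, 0.1]
opening: 0.469
```

Run:
```python
from h import *
plan(-185,0,158,TH-np.pi)
M={}
for c in("top","side"):
    im=grab_frame(c);cv2.imwrite(f"pics/c_{c}.png",im)
    d,m,cf=offmask(c,px(c,wd(-117,0,170)));print(c,d,cf,m.sum());M[c]=m
    r=fit({c:m},OFF,[*wd(-117,0,0)[:2],TH],150);print(r[1],ch(r[0]).round(1),(r[0][2]-TH).round(3))
```

```text
now 5.625 chute [-309.7  -59.6] [ 700.  -251.8  249.8] [ 3.141e+00 -1.000e-03  2.330e-01] q [-0.35  0.53  1.33  0.    1.29  0.99] F [-0.2  0.7  0.1]
shift tool [ -59.5 -124.9   91.7] turn deg [-2.000e-02 -5.000e-02  9.009e+01]
top 4.495776460920228 0.62 1541.0
0.038902223110198975 [-1.241e+02  1.000e-01] 0.006
side 10.922502205545442 0.79 382.0
0.6960306167602539 [-121.   -11.4] 0.364
```

View pics/c_side.png

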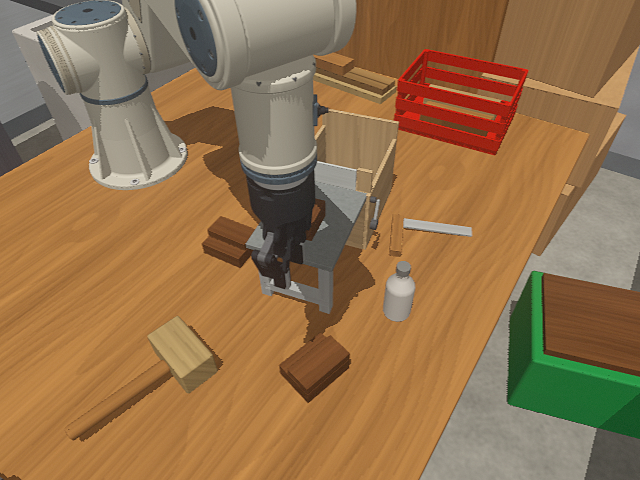

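The top view fit puts the offcut at chute (-124, 0.1), yaw 0.006, so it is centred and squared. In the side picture the gripper hides it. Next I turn the tool by -90° and go behind it.

>>> servo_tool:
  rows:
    - [40,[-30,0,0],[0,0,0]]
    - [40,[-30,0,0],[0,0,0]]
    - [40,[0,0,0],[0,0,-10]]
    - [40,[0,0,0],[0,0,-10]]
    - [40,[0,0,0],[0,0,-10]]
    - [40,[0,0,0],[0,0,-10]]
    - [40,[0,0,0],[0,0,-10]]
    - [40,[0,0,0],[0,0,-10]]

```text
clock: 6.82
eef_pos: [640.7, -262.4, 249.6]
tcp_rot: [3.142, -0.0, 1.287]
contact_force: [0.1, -0.4, -0.4]
opening: 0.468
```

>>> servo_tool:
  rows:
    - [40,[0,0,0],[0,0,-10]]
    - [40,[0,0,0],[0,0,-10]]
    - [40,[0,0,0],[0,0,-10]]
    - [40,[40,0,0],[0,0,0]]
    - [40,[40,0,0],[0,0,0]]
    - [40,[30,0,0],[0,0,0]]
    - [40,[0,0,0],[0,0,0]]

```text
clock: 7.7
eef_pos: [614.8, -153.9, 249.8]
tcp_rot: [3.141, -0.001, 1.807]
contact_force: [-0.1, 0.3, 0.4]
opening: 0.465
```

```bash
python3 -c "
from h import *
plan(-190,0,158,TH)"
```

```text
now 7.7 chute [-194.9    0.9] [ 614.8 -153.9  249.8] [ 3.141e+00 -1.000e-03  1.807e+00] q [-0.25  0.35  1.59  0.    1.2  -0.48] F [-0.1  0.3  0.4]
shift tool [ 4.8  0.9 91.8] turn deg [ 0.01 -0.04  0.27]
```

>>> servo_tool:
  rows:
    - [40,[0,1,30],[0,0,0.3]]
    - [40,[0,0,30],[0,0,0]]
    - [40,[0,0,22],[0,0,0]]
    - [40,[0,0,9],[0,0,0]]
    - [40,[0,0,0],[0,0,0]]

```text
clock: 8.32
eef_pos: [616.0, -156.9, 158.1]
tcp_rot: [-3.141, -0.0, 1.798]
contact_force: [-0.4, 0.0, 0.3]
opening: 0.471
```

>>> servo_tool:
  rows:
    - [40,[14,0,0],[0,0,0]]
    - [40,[10,0,0],[0,0,0]]
    - [40,[10,0,0],[0,0,0]]
    - [40,[10,0,0],[0,0,0]]
    - [40,[10,0,0],[0,0,0]]
    - [40,[10,0,0],[0,0,0]]
    - [40,[10,0,0],[0,0,0]]
    - [40,[10,0,0],[0,0,0]]

```text
clock: 9.32
eef_pos: [596.9, -74.5, 158.3]
tcp_rot: [-3.142, 0.0, 1.798]
contact_force: [-0.2, -1.0, 1.0]
opening: 0.469
```

```bash
python3 -c "
from h import *
plan(65,0,158,TH)
a=grab_frame('side')[100:320,200:450];b=grab_frame('top')[170:350,100:400]
cv2.imwrite('pics/d.png',np.vstack([cv2.resize(a,(450,330)),cv2.resize(b,(450,270))]))"
```

```text
now 9.325 chute [-1.135e+02  1.000e-01] [596.9 -74.5 158.3] [-3.142  0.     1.798] q [-0.13  0.39  1.75 -0.    1.   -0.35] F [-0.2 -1.   1. ]
shift tool [178.5  -0.6   0.3] turn deg [-0.    0.   -0.24]
```

View pics/d.png

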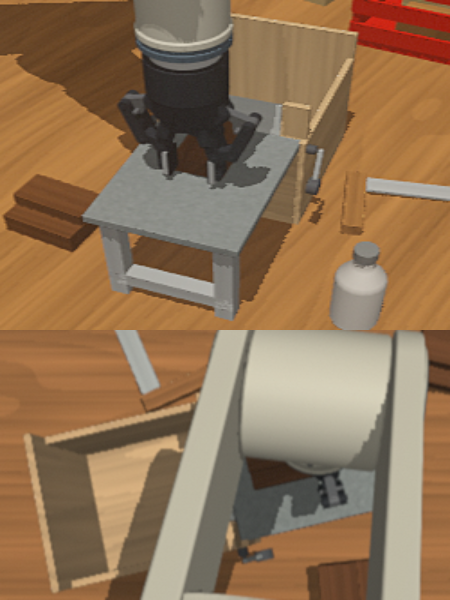

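The fingers are square behind the offcut, at about (165, 165) and (210, 175) in the crop. Continuing the push.

>>> servo_tool:
  rows:
    - [40,[10,0,0],[0,0,0]]
    - [40,[10,0,0],[0,0,0]]
    - [40,[10,0,0],[0,0,0]]
    - [40,[10,0,0],[0,0,0]]
    - [40,[10,0,0],[0,0,0]]
    - [40,[10,0,0],[0,0,0]]
    - [40,[10,0,0],[0,0,0]]
    - [40,[10,0,0],[0,0,0]]

```text
clock: 10.42
eef_pos: [578.9, 3.6, 158.3]
tcp_rot: [3.142, -0.0, 1.798]
contact_force: [0.1, -2.7, 1.5]
opening: 0.468
```

```bash
python3 -c "
from h import *
plan(65,0,158,TH)
a=grab_frame('side')[70:290,230:480];b=grab_frame('top')[170:350,100:400]
cv2.imwrite('pics/e.png',np.vstack([cv2.resize(a,(450,330)),cv2.resize(b,(450,270))]))"
```

```text
now 10.425 chute [-33.4  -0.2] [578.9   3.6 158.3] [ 3.142 -0.     1.798] q [ 0.    0.36  1.8   0.    0.98 -0.22] F [ 0.1 -2.7  1.5]
shift tool [98.4 -0.6  0.3] turn deg [ 0.   -0.   -0.23]
```

View pics/e.png

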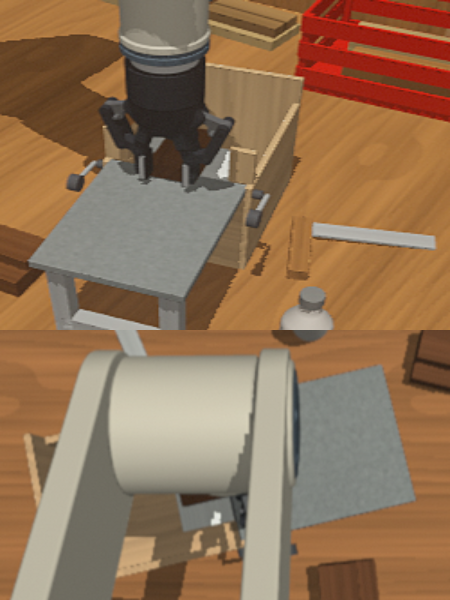

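The flap is open with the offcut's front over it, and the knuckles clear the jambs. Pushing on.

>>> servo_tool:
  rows:
    - [40,[10,0,0],[0,0,0]]
    - [40,[10,0,0],[0,0,0]]
    - [40,[10,0,0],[0,0,0]]
    - [40,[10,0,0],[0,0,0]]
    - [40,[10,0,0],[0,0,0]]
    - [40,[10,0,0],[0,0,0]]
    - [40,[10,0,0],[0,0,0]]
    - [40,[10,0,0],[0,0,0]]

```text
clock: 11.52
eef_pos: [560.9, 81.4, 158.3]
tcp_rot: [-3.142, -0.0, 1.798]
contact_force: [0.5, 0.4, -0.1]
opening: 0.466
```

```bash
python3 -c "
from h import *
plan(65,0,158,TH)
a=grab_frame('side')[50:270,230:480];b=grab_frame('top')[170:350,100:400]
cv2.imwrite('pics/f.png',np.vstack([cv2.resize(a,(450,330)),cv2.resize(b,(450,270))]))"
```

```text
now 11.525 chute [46.6 -0.5] [560.9  81.4 158.3] [-3.142 -0.     1.798] q [ 0.14  0.34  1.83  0.    0.97 -0.09] F [ 0.5  0.4 -0.1]
shift tool [18.4 -0.6  0.3] turn deg [-0.   -0.   -0.24]
```

View pics/f.png

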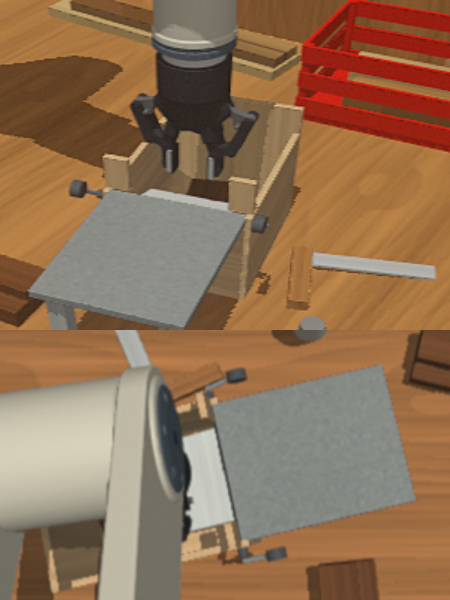

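The flap is wide open and the offcut is ahead of and below the fingers, at about (210, 187). I push 20 mm more to be sure it clears the edge, then look.

>>> servo_tool:
  rows:
    - [40,[10,0,0],[0,0,0]]
    - [40,[10,0,0],[0,0,0]]
    - [40,[6,0,0],[0,0,0]]
    - [40,[0,0,0],[0,0,0]]
    - [40,[0,0,0],[0,0,0]]

```text
clock: 12.25
eef_pos: [555.2, 106.1, 158.3]
tcp_rot: [3.142, 0.0, 1.798]
contact_force: [0.0, 0.9, -0.3]
opening: 0.471
```

```bash
python3 -c "
from h import *
plan(-60,0,158,TH)
a=grab_frame('side')[50:270,230:480];b=grab_frame('top')[170:350,100:400]
cv2.imwrite('pics/g.png',np.vstack([cv2.resize(a,(450,330)),cv2.resize(b,(450,270))]))"
```

```text
now 12.25 chute [71.8 -0.7] [555.2 106.1 158.3] [3.142 0.    1.798] q [ 0.19  0.34  1.83 -0.    0.97 -0.04] F [ 0.   0.9 -0.3]
shift tool [-131.8   -0.2    0.3] turn deg [ 0.    0.01 -0.23]
```

View pics/g.png

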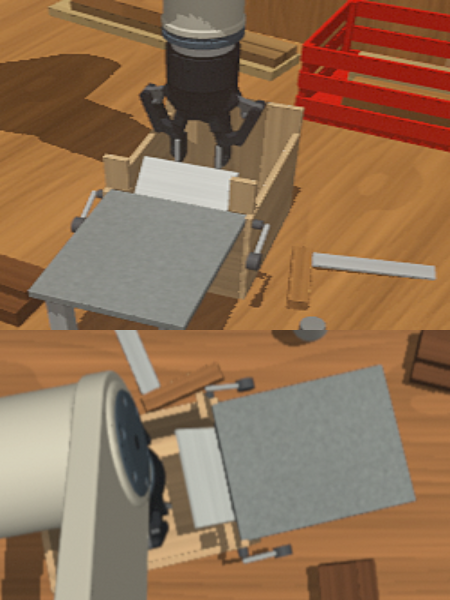

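The flap is already swinging shut freely and the offcut has dropped in. I lift the fingers straight up out of the open-topped box, which leaves the flap untouched, and then go back over the deck.

>>> servo_tool:
  rows:
    - [40,[0,0,-50],[0,0,0]]
    - [40,[0,0,-60],[0,0,0]]
    - [40,[0,0,-40],[0,0,0]]
    - [40,[-40,0,0],[0,0,0]]
    - [40,[-50,0,0],[0,0,0]]
    - [40,[-50,0,0],[0,0,0]]
    - [40,[-50,0,0],[0,0,0]]
    - [40,[-50,0,0],[0,0,0]]

```text
clock: 13.35
eef_pos: [609.3, -129.6, 308.4]
tcp_rot: [3.141, 0.0, 1.798]
contact_force: [0.5, 0.5, -0.5]
opening: 0.47
```

>>> servo_tool:
  rows:
    - [40,[-50,0,0],[0,0,0]]
    - [40,[-50,0,0],[0,0,0]]
    - [40,[-50,0,0],[0,0,0]]
    - [40,[-50,0,0],[0,0,0]]
    - [40,[0,0,0],[0,0,0]]
    - [40,[0,0,0],[0,0,0]]
    - [40,[0,0,0],[0,0,0]]
    - [40,[0,0,0],[0,0,0]]

```text
clock: 14.35
eef_pos: [654.3, -321.5, 308.7]
tcp_rot: [3.141, 0.0, 1.799]
contact_force: [1.2, -0.3, 0.0]
opening: 0.47
```

>>> servo_tool:
  rows:
    - [40,[0,0,0],[0,0,0]]
    - [40,[0,0,0],[0,0,0]]
    - [40,[0,0,0],[0,0,0]]
    - [40,[0,0,0],[0,0,0]]
    - [40,[0,0,0],[0,0,0]]
    - [40,[0,0,0],[0,0,0]]
    - [40,[0,0,0],[0,0,0]]
    - [40,[0,0,0],[0,0,0]]

```text
clock: 15.35
eef_pos: [654.2, -322.6, 308.3]
tcp_rot: [-3.142, -0.0, 1.798]
contact_force: [0.1, -0.1, -0.4]
opening: 0.466
```

```bash
python3 -c "
from h import *
print(sense()['clock'],sense()['eef_pos'],sense()['contact_force'])
for c in('side','top'):
    cv2.imwrite('pics/z_%s.png'%c,grab_frame(c))
    for t in('offcut','flap','glue','mallet','square'):
        for b in boxes_of(c,t): print(c,t,round(b['conf'],2),w(c,b['centre']).round(),ch(w(c,b['centre'])).round())
a=cv2.imread('pics/z_side.png')[60:300,200:480];b=cv2.imread('pics/z_top.png')[170:360,100:400]
cv2.imwrite('pics/z.png',np.vstack([cv2.resize(a,(460,320)),cv2.resize(b,(460,275))]))"
```

```text
15.35 [ 654.24295062 -322.58621181  308.25452919] [ 0.11564919 -0.06657667 -0.44873172]
side offcut 0.98 [ 417. -133.   28.] [-129.  189.]
side offcut 0.77 [ 736. -256.   52.] [-322.  -93.]
side flap 0.64 [579.  37. 170.] [-1. -8.]
side glue 0.7 [795. -74.  77.] [-159. -192.]
side mallet 0.83 [ 523. -382.   41.] [-396.  143.]
side square 0.67 [718. 159.   8.] [  86. -171.]
top offcut 0.91 [ 419. -111.   48.] [-108.  181.]
top offcut 0.61 [ 722. -249.   51.] [-312.  -81.]
top offcut 0.6 [529. 168.  47.] [138.  11.]
top offcut 0.38 [577.  41. 148.] [ 4. -7.]
top flap 0.93 [574.  34. 158.] [-3. -3.]
top glue 0.75 [771. -62.  85.] [-142. -173.]
top mallet 0.71 [ 527. -346.   55.] [-362.  130.]
top square 0.98 [717. 158.   3.] [  85. -170.]
```

View pics/z.png

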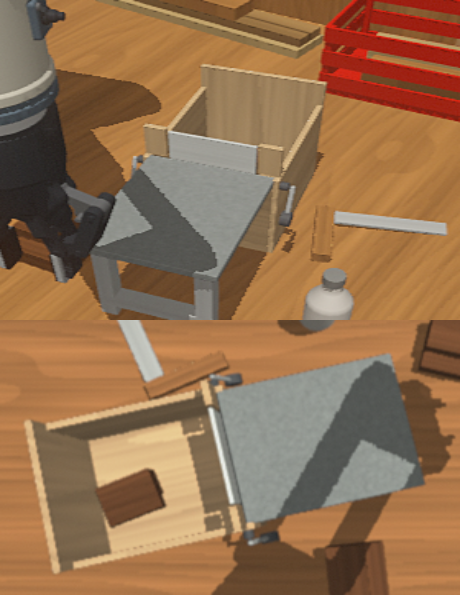

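The offcut lies in the box, at (130, 497) in the crop, and the flap is upright and shut. The deck is empty and the other objects are unmoved, so I hand it in.

```bash
python3 -c "
from rig import *
print(sign_off())"
```

```text
the job is handed in; nothing more can be done
None
```

The job is handed in: the offcut is in the box and the flap is shut. I centred and squared the offcut with a sideways two-finger push. Then I pushed it from behind, through the flap, until it dropped into the box.

- **Result:** The last pictures show the offcut on the box floor at about chute (138, 11), the deck empty, and the flap upright and shut. The arm was clear of everything, with about 0 N on the tool, at 15.4 s before the last pictures.
- **Withdrawal:** The flap began closing as soon as the offcut dropped, while the fingers were still inside the box. I lifted them straight up through the open top and then back over the deck, so they did not come back through the mouth.
- **Other objects:** The glue bottle, try square and mallet look unmoved in the pictures. The network positions agree to about 5 mm, except the top-camera mallet reading. That one differed by about 20 mm, probably because the mallet was partly hidden by the arm. The side camera put the mallet where it was before.
- **Other reading that disagreed:** The top camera also gave a weak "offcut" report (confidence 0.38) at the flap. The picture shows nothing there, so I took it as false.

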